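# Set the strip gauge's slide to its pinned stop

## Robot

A 7-joint arm with a two-finger parallel gripper is mounted at the origin on the work surface. World frame = base frame: x ahead of the robot, y to its left, z up, the work surface at z = 0. Lengths are in m, angles in rad, forces in N, time in s.
With the tool pointing down it reaches from about 0.425 to 0.875 m from the base axis. Payload 4.7 kg.
Tool frame: the origin (TCP) lies on the mounting face of the last link; the fingertips stand 182 mm ahead of it and the grasp point (between the pads) lies 164 mm ahead of it; x points along the fingers, y is the direction in which the jaws open and shut, and the axes are right-handed (so a half turn about x gives the same grasp; the last joint's range is limited). The gripper opens to 87 mm and grips with 3 to 60 N. Pads are 19 mm wide; open, the fingers measure 117 mm over their backs; the gripper's body (75 mm by 190 mm) begins 51 mm behind the grasp point.
Start: joints at [1.205, 0.321, -0.07, 1.45, 0.023, 1.371, -0.057], TCP at [0.241, -0.604, 0.405] pointing down, gripper open.
Joint ranges: [-2.86, 2.86], [-0.3, 2.09], [-1.38, 1.24], [0.06, 2.45], [-1.56, 4.7], [0.09, 2.05], [-2.69, 2.69]. Speed limits (rad/s): [2.57, 2.57, 3.14, 3.14, 3.14, 3.14, 3.14].

## Interface

Orientations are given as a rotation vector (axis times angle).
In Python, from bench import monitor, get_image, ctrl gives the robot as it stands.
- The arm moves only by the shell command python3 -m creep 'ROWS' [FORCE]. ROWS is JSON, a list of rows, each a list of 7 numbers: the shift along the tool's x, y, z in mm, then the turn, a rotation vector about the tool's x, y, z in rad, then the finger opening in mm, from 0 to 87. A call has 1 to 5 rows; each row shifts and turns the commanded pose from where the row before left it, along the tool's axes as they then stand; what a row does not reach is not made up. A row lasts 1/10 s, in which the tool goes at most 50 mm and 8.59 degrees, less where a joint would pass 70% of its speed; a pose out of reach is approached as far as the arm can. A call is refused whole if a number of a shift passes 50 or a number of a turn 0.15, either way. A call with a gripper value outside its range is refused whole. The fingers move at their own pace and stop on an object; FORCE is the grip in N (left out, the last holds). Time passes only in rows, so rows that do not move let the fingers close. It gives the time, the measured TCP pose, the force and the opening at its end, in the units of the state.
- monitor.get_state(): the state, without advancing time (a new reading comes with each control period).
- get_image(name): name is "side" or "top"; returns a dict with "img" (480x640x3 uint8, red, green, blue), "mtx" (3x3 intrinsics, pixels), "view" (4x4, takes a point from world to camera coordinates). Camera axes: x right, y up, looking along -z (the intrinsics and any distortion apply to the point x, -y, -z); pixel columns grow to the right and rows downward; lengths in m; the calibration is good to about 2 mm. A picture is of the moment at which its call begins. There is no depth.
- ctrl.close_job(): hands the job in, once; it reports no verdict.
The state is a dict: "time": time; "joint_positions": joint angles; "qd": joint speeds; "joint_torque": joint torques, N m; "position": TCP position; "tool_rot": TCP orientation; "ft_force": force on the tool from outside, world axes, zero at the start; "torque": the same for the moment, N m; "grip_width": opening from 0.0 (shut) to 1.0 (fully open).
Only numpy, scipy, OpenCV 4.12 (cv2) and the standard library are available. Lean on these libraries where they do the work, as an engineer would, in place of code of your own. Each camera call takes 0.05 s, during which the arm holds its last target.

## Task

Set the strip-cutting gauge on the jeweller's bench: press down the thumb pad in the middle of its slide to free the friction brake and, keeping the pad pressed, push the slide along the bar until it rests against the stop that carries the upright pin with a round head; then let the pad spring back up and leave the slide there. Only press and push with the fingertips: do not pinch or pick up anything, do not force the slide along while its brake holds, and leave the other things on the bench where they are.

Things in the scene. Friction and masses are not known exactly. Their poses are not given: they have to be found in the camera images.
- gauge: The gauge, screwed to the bench: a straight aluminium bar 420 mm long, 32 mm wide, its top 38 mm above the bench, on two feet. Origin on the bench under the bar's middle. Its y axis runs along the bar (the slide's direction), its x axis across it, z up.
- slide (a joint): Position of the slide along the bar in m: 0 with the slide at the bar's middle, growing along the gauge's +y. It starts somewhere between the stops. The brake holds it with some 25 to 40 N while the pad is up; with the pad pressed 2 mm or more it runs against only 1 to 2 N.
- slide_mid (a point): Point in the middle of the slide, on the bar's centre line, 50 mm above the bench. The slide is a dark steel saddle over the bar, 80 mm long along the bar, about 70 mm wide across it, with a bright jaw plate on its -x side; the top of its end shoulders is 54 mm above the bench. Its flat ends, 40 mm either way from this point, are what meets the stops.
- pad (a joint): How far the thumb pad is pressed down, in m: about 0 when up, 0.006 when fully down. A spring pushes it up: about 3 N to start it, 5 N half-way, 8 N fully down. When let go it comes up again and the brake holds.
- pad_top (a point): Middle of the thumb pad's pressing face, 64 mm above the bench when the pad is up; it goes straight down when pressed and rides along with the slide. The pad is a black rubber-faced plate in the middle of the slide's top, 56 mm along the bar and 34 mm across (42 mm with its lower edges), with a ridge 6 mm thick and 5 mm high across each end: the dish between the ridges is 44 mm long along the bar. A fingertip in the dish can push against a ridge.
- stop_pin_mid (a point): Middle of the stop that the slide is to be pushed to, on the bar's centre line 36 mm above the bench. It is a bright steel block clamped over the bar, 20 mm along the bar, 52 mm across, top 52 mm above the bench, with a thumb screw at its +x side and an upright steel pin on top that ends in a 22 mm ball whose top is 92 mm above the bench. It may be on either side of the slide. The slide rests against it when slide_mid is 50 mm from it along the bar.
- stop_plain_mid (a point): Middle of the other stop, 36 mm above the bench: the same block and thumb screw without a pin, flat on top. Not the one to use; it stands on the other side of the slide.
- pliers: Flat jewellery pliers with red handle sleeves, about 150 mm long, 12 mm high. Loose; not part of the job, leave it where it stands. Origin at the centre of its underside.
- ring_blank: Brass ring, 26 mm across, 8 mm high, lying flat. Loose; not part of the job, leave it where it stands. Origin at the centre of its underside.
- ring_block: Steel doming block, 50 x 50 x 42 mm high. Loose; not part of the job, leave it where it stands. Origin at the centre of its underside.
- flux_jar: Small jar with white cap, 48 mm across, 60 mm high. Loose; not part of the job, leave it where it stands. Origin at the centre of its underside.
- spool: Copper wire spool standing on its flange, 48 mm across, 36 mm high. Loose; not part of the job, leave it where it stands. Origin at the centre of its underside.
- wax_block: Green carving-wax block, 36 x 50 x 22 mm high. Loose; not part of the job, leave it where it stands. Origin at the centre of its underside.

How it is judged:
By the outcome, as a careful person would: the job done as asked, in the order asked, and still so for the second after the job is handed in, with the robot touching nothing.
It also fails if it takes over 32 s, if anything falls off the work surface, if the arm or the gripper's body presses on something with over 40 N, if the wrist force passes 120 N, or if a joint passes its speed limit or range.

## Working session

There is one attempt and no reset: what is moved stays moved. The work goes in short steps, Python scripts to look and compute and a shell command to move; the robot and the scene stay as the last step left them, time stands still between calls to the robot, and variables do not carry over. Pictures are saved under pics/ and viewed, and the job is handed in when it is done.

```bash
mkdir -p pics; ls
python3 - <<'E'
from bench import monitor, get_image, ctrl
import cv2
for n in("side","top"):
    d=get_image(n); cv2.imwrite(f"pics/{n}0.png",d["img"][:,:,::-1]); print(n,d["mtx"].tolist(),d["view"].tolist(),[k for k in d])
s=monitor.get_state(); print(s["time"],s["position"],s["tool_rot"],s["ft_force"],s["grip_width"])
E
```

```text
pics
side [[581.3185887224782, 0.0, 316.67082320273977], [0.0, 581.3185887224782, 245.6122340902772], [0.0, 0.0, 1.0]] [[-0.9215071319466422, -0.38775697799532644, 0.0216594503024797, 0.5291308649055229], [0.21444736601799697, -0.4615526520464352, 0.8608028093569663, -0.1931506228644804], [-0.3237853192771668, 0.7978807400889146, 0.508477523215873, -0.6374298015816379], [0.0, 0.0, 0.0, 1.0]] ['img', 'mtx', 'view']
top [[581.662767443001, 0.0, 321.56133359547795], [0.0, 581.662767443001, 242.38453618632508], [0.0, 0.0, 1.0]] [[-0.0019603408113925418, -0.999629366543266, 0.027153022082485292, 0.010288835458126753], [0.9986416032459204, -0.0005431433583158381, 0.05210233451305398, -0.5581146199149785], [-0.05206827566110718, 0.027218275838139773, 0.9982725380025627, -0.8778777602590702], [0.0, 0.0, 0.0, 1.0]] ['img', 'mtx', 'view']
0.1 [ 0.24085949 -0.60352652  0.40375137] [ 2.01385314  0.38891656 -2.01471849] [-0.24588992  0.94109634  0.33010742] 0.9967358591144012
```

View pics/top0.png

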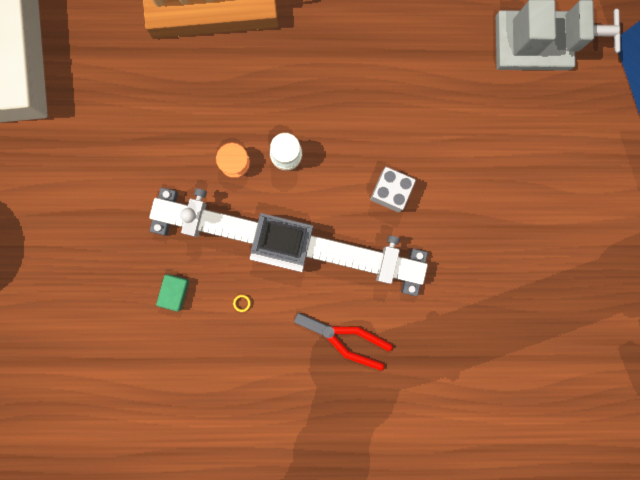

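View pics/side0.png

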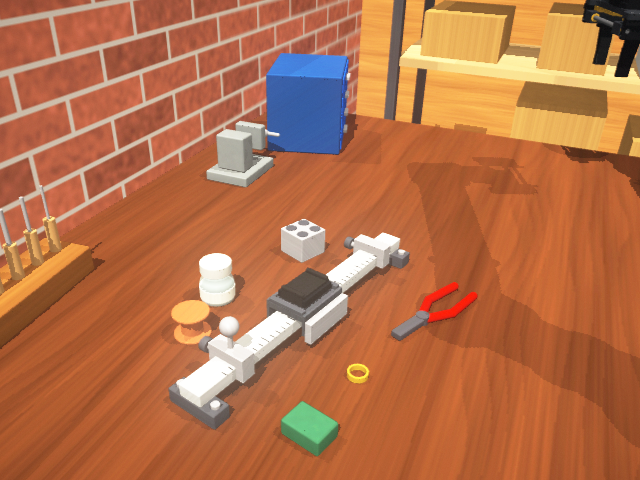

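The pin stop is on the left in the top view, at about (192,216), with its ball at (188,214). The slide is at (283,240) and the plain stop at (390,264). I'll enlarge these next.

Run:
```python
import cv2
a=cv2.imread("pics/top0.png")[180:290,140:300]; cv2.imwrite("pics/t1.png",cv2.resize(a,None,fx=5,fy=5,interpolation=cv2.INTER_CUBIC))
a=cv2.imread("pics/top0.png")[200:300,230:440]; cv2.imwrite("pics/t2.png",cv2.resize(a,(798,380),interpolation=cv2.INTER_CUBIC))
a=cv2.imread("pics/side0.png")[220:430,165:415]; cv2.imwrite("pics/s1.png",cv2.resize(a,None,fx=2.8,fy=2.8,interpolation=cv2.INTER_CUBIC))
```

```text
(no output)
```

View pics/t1.png

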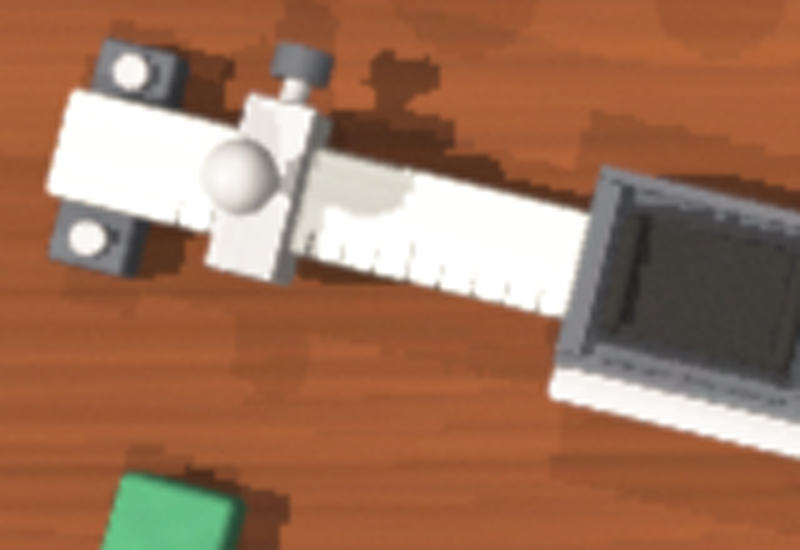

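View pics/t2.png

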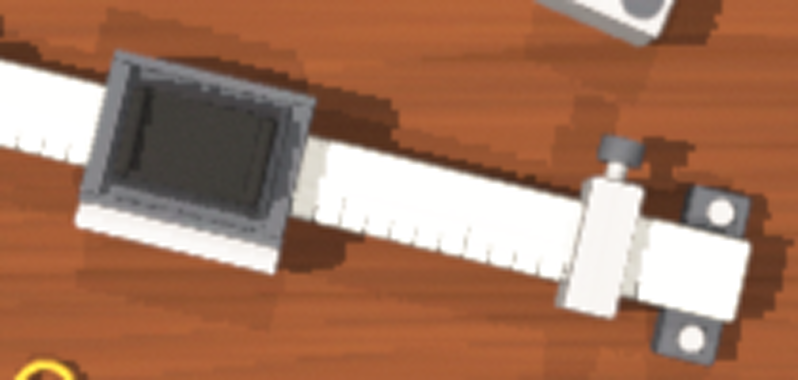

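View pics/s1.png

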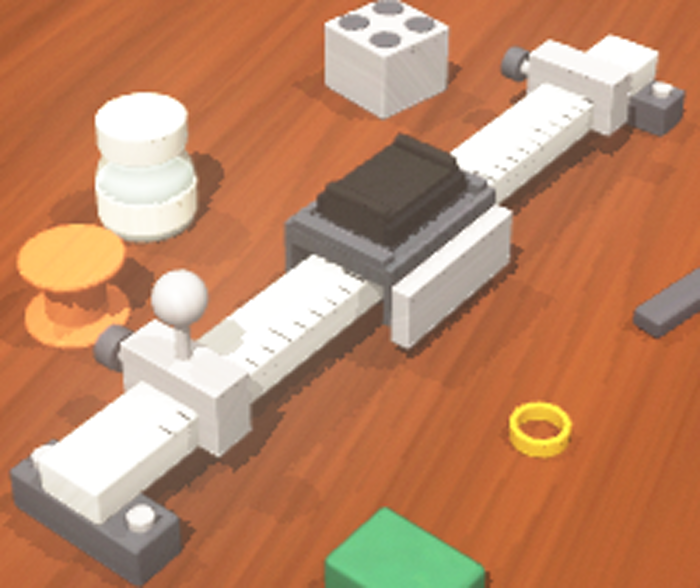

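```bash
cat > h.py <<'E'
import numpy as np, json
from scipy.spatial.transform import Rotation as R
K=np.array([[581.662767443001,0,321.56133359547795],[0,581.662767443001,242.38453618632508],[0,0,1]])
V=np.array([[-0.0019603408113925418,-0.999629366543266,0.027153022082485292,0.010288835458126753],[0.9986416032459204,-0.0005431433583158381,0.05210233451305398,-0.5581146199149785],[-0.05206827566110718,0.027218275838139773,0.9982725380025627,-0.8778777602590702],[0,0,0,1]])
KS=np.array([[581.3185887224782,0,316.67082320273977],[0,581.3185887224782,245.6122340902772],[0,0,1]])
VS=np.array([[-0.9215071319466422,-0.38775697799532644,0.0216594503024797,0.5291308649055229],[0.21444736601799697,-0.4615526520464352,0.8608028093569663,-0.1931506228644804],[-0.3237853192771668,0.7978807400889146,0.508477523215873,-0.6374298015816379],[0,0,0,1]])
def at(u,v,z,K=K,V=V):
    d=V[:3,:3].T@(np.array([1,-1,-1])*(np.linalg.inv(K)@[u,v,1])); o=-V[:3,:3].T@V[:3,3]
    return o+d*(z-o[2])/d[2]
def proj(p,K=K,V=V):
    c=V[:3,:3]@p+V[:3,3]; c=c*[1,-1,-1]; q=K@c; return q[:2]/q[2]
E
python3 - <<'E'
from h import *
np.set_printoptions(precision=4,suppress=True)
T1=lambda u,v,z:at(140+u/5-.4,180+v/5-.4,z)
T2=lambda u,v,z:at(230+u/3.8-.37,200+v/3.8-.37,z)
L=[T1(78,90,.038),T1(48,192,.038)]; Rr=[T2(750,240,.038),T2(733,322,.038)]
l=sum(L)/2; r=sum(Rr)/2; print("bar",l,r,np.linalg.norm(l-r),np.linalg.norm(L[0]-L[1]),np.linalg.norm(Rr[0]-Rr[1]))
y=(l-r)/np.linalg.norm(l-r); mid=(l+r)/2
x=np.array([y[1],-y[0],0]); print("y",y,"yaw",np.degrees(np.arctan2(-y[0],y[1])),"mid",mid)
f=lambda p:np.array([(p-mid)@x,(p-mid)@y])
for n,p in dict(s_lt=T1(605,168,.054),s_rt=T2(315,98,.054),s_lb=T1(560,365,.054), p1=T1(250,92,.052),p2=T1(330,115,.052),p3=T1(285,283,.052),p4=T1(205,263,.052),q1=T2(590,175,.052),q2=T2(642,185,.052),q3=T2(612,318,.052),q4=T2(557,305,.052),ball=T1(240,177,.081),dishc=T2(205,150,.06)).items(): print(n,p,f(p))
# side: ball centre, 
S=lambda u,v,z:at(165+u/2.8-.3,220+v/2.8-.3,z,KS,VS)
print("side ball",f(S(180,297,.081)),"bar near end",f(S(40,470,.038)),f(S(98,520,.038)))
for n,(u,v) in dict(padNW=(398,135),padNE=(466,178),padS=(387,243),padW=(320,205)).items(): print(n,f(S(u,v,.062)))
E
```

```text
bar [0.6085 0.2619 0.038 ] [ 0.5101 -0.1442  0.038 ] 0.4178629725653536 0.031614967288822536 0.03300242405446382
y [0.2356 0.9719 0.    ] yaw -13.624754324503302 mid [0.5593 0.0589 0.038 ]
s_lt [0.5989 0.1    0.054 ] [0.0288 0.0493]
s_rt [0.581  0.0239 0.054 ] [ 0.0293 -0.0289]
s_lb [0.5412 0.1129 0.054 ] [-0.0303  0.0482]
p1 [0.6214 0.204  0.052 ] [0.0262 0.1557]
p2 [0.6147 0.1806 0.052 ] [0.0251 0.1314]
p3 [0.5653 0.1933 0.052 ] [-0.0258  0.1321]
p4 [0.5712 0.2166 0.052 ] [-0.0256  0.1561]
q1 [ 0.5513 -0.0827  0.052 ] [ 0.0255 -0.1395]
q2 [ 0.5474 -0.1029  0.052 ] [ 0.0265 -0.1601]
q3 [ 0.4959 -0.0908  0.052 ] [-0.0263 -0.1604]
q4 [ 0.501  -0.0695  0.052 ] [-0.0264 -0.1385]
ball [0.5935 0.2008 0.081 ] [-0.0002  0.146 ]
dishc [0.5606 0.066  0.06  ] [-0.0005  0.0073]
side ball [0.0029 0.144 ] bar near end [0.0118 0.2131] [-0.0237  0.2174]
padNW [ 0.0245 -0.0244]
padNE [-0.0215 -0.0149]
padS [-0.0234  0.0463]
padW [0.017  0.0424]
```

```bash
cat > plan.py <<'E'
from h import *
from bench import monitor
np.set_printoptions(precision=4,suppress=True)
Y=np.array([.2356,.9719,0]);X=np.array([.9719,-.2356,0]);M=np.array([.5593,.0589,0])
def loc(p): return np.array([(p-M)@X,(p-M)@Y,p[2]])
def show(gx,gy,gz):   # target fingertip in gauge frame
    s=monitor.get_state(); Rm=R.from_rotvec(s["tool_rot"]); A=Rm.as_matrix()
    tip=s["position"]+A[:,0]*.182
    print("t",s["time"],"tip gauge mm",loc(tip)*1000,"F gauge",[s["ft_force"]@X,s["ft_force"]@Y,s["ft_force"][2]],"grip",s["grip_width"])
    print("axes x,y,z in gauge:",A.T@X,A.T@Y,A.T@[0,0,1])
    best=None
    for ay in (X,-X):   # tool y across the bar
        B=np.stack([[0,0,-1],ay,np.cross([0,0,-1],ay)],1)
        rv=(Rm.inv()*R.from_matrix(B)).as_rotvec()
        if best is None or np.linalg.norm(rv)<np.linalg.norm(best[0]): best=(rv,B)
    tt=M+X*gx+Y*gy; tt[2]=gz
    tcp=tt+np.array([0,0,.182]); print("turn",best[0],"tcp target",tcp,"shift world",(tcp-s["position"])*1000,"in tool axes now",A.T@(tcp-s["position"])*1000,"in final axes",best[1].T@(tcp-s["position"])*1000)
    print("q",s["joint_positions"])
E
python3 -c "
from plan import *
show(0,.0095,.12)"
```

```text
t 0.1 tip gauge mm [-153.6226 -718.5879  221.7516] F gauge [np.float64(-0.46070271433260757), np.float64(0.856719871125518), np.float64(0.33010742072488125)] grip 0.9967358591144012
axes x,y,z in gauge: [-0.0011  0.5791 -0.8153] [ 0.0014 -0.8153 -0.5791] [-1.     -0.0017  0.0001]
turn [-0.9532 -0.0007  0.0017] tcp target [0.5615 0.0681 0.302 ] shift world [ 320.6787  671.6596 -101.7514] in tool axes now [ 102.581  -504.7319 -546.8433] in final axes [ 101.7514  153.4246 -728.3378]
q [ 1.2051  0.3218 -0.0701  1.4516  0.0226  1.3708 -0.0569]
```

```bash
python3 -m creep '[[0,-30,-33,-0.136,0,0,0],[0,-26,-37,-0.136,0,0,0],[0,-20,-40,-0.136,0,0,0],[0,-15,-42,-0.136,0,0,0],[0,-9,-44,-0.136,0,0,0]]' 10; python3 -c "
from plan import *
show(0,.0095,.12)"
```

```text
time: 0.6
position: [0.3382, -0.3998, 0.4043]
tool_rot: [1.571, 0.927, -1.571]
ft_force: [0.8, 0.0, -0.3]
grip_width: 0.632
t 0.6 tip gauge mm [-106.8663 -497.9061  222.3407] F gauge [np.float64(0.8082324989640107), np.float64(0.24428150095462822), np.float64(-0.31012439778678025)] grip 0.6319656612252015
axes x,y,z in gauge: [-0.0006  0.9644 -0.2646] [ 0.0001 -0.2646 -0.9644] [-1.     -0.0006  0.    ]
turn [-0.2677 -0.0001  0.0006] tcp target [0.5615 0.0681 0.302 ] shift world [ 223.2923  467.9746 -102.3407] in tool axes now [ 102.35    -31.2251 -517.5739] in final axes [ 102.3407  106.7629 -507.4322]
q [ 1.0729  0.0651 -0.2657  1.7547  0.0178  1.3247  0.2978]
```

```bash
python3 -m creep '[[0,-3,-45,-0.134,0,0,0],[0,4,-45,-0.133,0,0,0],[0,10,-44,0,0,0,0],[0,10,-44,0,0,0,0],[0,10,-44,0,0,0,0]]'; python3 -m creep '[[10,10,-44,0,0,0,0],[10,10,-44,0,0,0,0],[10,10,-44,0,0,0,0],[10,10,-44,0,0,0,0],[10,10,-44,0,0,0,0]]'; python3 -c "
from plan import *
show(0,.0095,.12)"
```

```text
time: 1.1
position: [0.4388, -0.1979, 0.4045]
tool_rot: [1.386, 1.083, -1.387]
ft_force: [-0.5, -0.1, 0.5]
grip_width: 0.173
time: 1.6
position: [0.5405, 0.0032, 0.3542]
tool_rot: [1.387, 1.083, -1.387]
ft_force: [1.1, -0.7, -0.1]
grip_width: 0.004
t 1.6 tip gauge mm [ -5.1209 -58.6747 172.2298] F gauge [np.float64(1.1886458955071184), np.float64(-0.40083647006350365), np.float64(-0.08012839484574572)] grip 0.004221039751655969
axes x,y,z in gauge: [ 0.0001  1.     -0.0066] [-0.0006 -0.0066 -1.    ] [-1.      0.0001  0.0006]
turn [-0.0066  0.0006 -0.0001] tcp target [0.5615 0.0681 0.302 ] shift world [ 21.0389  64.9419 -52.2297] in tool axes now [ 52.1924   4.6892 -68.1322] in final axes [ 52.2297   5.1474 -68.0738]
q [ 0.5873  0.1771 -0.7058  1.7713  0.1219  1.2372 -0.3953]
```

```bash
python3 -m creep '[[14,2,-36,-0.0066,0,0,0],[18,3,-35,0,0,0,0],[20,0,0,0,0,0,0],[20,0,0,0,0,0,0],[16,0,0,0,0,0,0]]'; python3 -m creep '[[0,0,0,0,0,0,0],[0,0,0,0,0,0,0]]'
python3 - <<'E'
from plan import *
import cv2
from bench import get_image
for n in("side","top"):
    cv2.imwrite(f"pics/{n}1.png",get_image(n)["img"][:,:,::-1])
a=cv2.imread("pics/side1.png")[180:400,180:430]; cv2.imwrite("pics/s2.png",cv2.resize(a,None,fx=2.7,fy=2.7,interpolation=cv2.INTER_CUBIC))
show(0,.0135,.066)
E
```

```text
time: 2.1
position: [0.5615, 0.0696, 0.265]
tool_rot: [1.38, 1.089, -1.383]
ft_force: [-0.2, -0.8, -0.2]
grip_width: 0.009
time: 2.3
position: [0.562, 0.0691, 0.2668]
tool_rot: [1.382, 1.087, -1.383]
ft_force: [-0.2, -0.5, 0.6]
grip_width: 0.006
t 2.4 tip gauge mm [ 0.9633 10.8963 85.8404] F gauge [np.float64(-0.948555482697992), np.float64(-0.3483176029066425), np.float64(0.4917092690179237)] grip 0.005453794019251981
axes x,y,z in gauge: [ 0.0018  1.     -0.0001] [ 0.0004 -0.0001 -1.    ] [-1.      0.0018 -0.0004]
turn [-0.0001 -0.0004 -0.0018] tcp target [0.5625 0.072  0.248 ] shift world [  0.0099   2.7477 -19.8401] in tool axes now [19.8399 -0.6736 -2.6652] in final axes [19.8401 -0.6377 -2.6728]
q [ 0.4458  0.3354 -0.7183  1.8015  0.2469  1.0942 -0.5969]
```

View pics/s2.png

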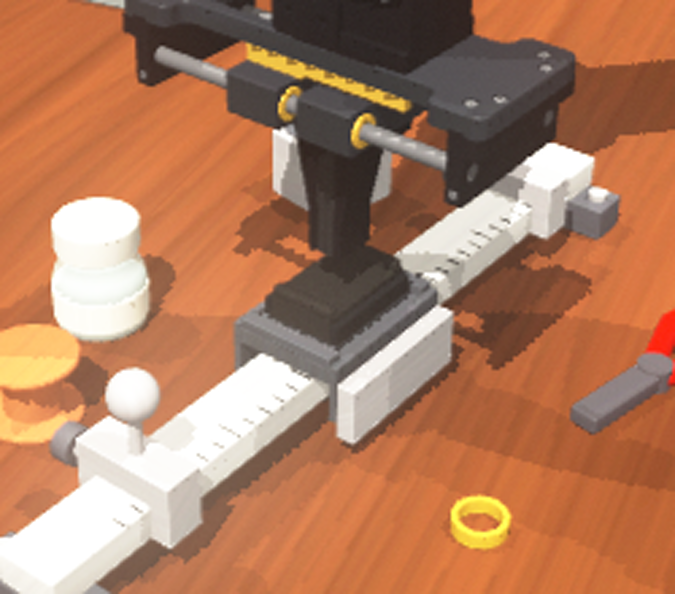

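The closed fingertips stand over the middle of the dish, at crop pixel (340,250), and the tapered tips fit inside it. The jaws are clear of the ball. I'll lower them gently.

```bash
python3 -m creep '[[8,-1,-2,0,0,0,0],[8,0,-1,0,0,0,0],[2,0,0,0,0,0,0],[0,0,0,0,0,0,0]]'; python3 -c "
from plan import *
show(0,.0135,.060)"
```

```text
time: 2.8
position: [0.5614, 0.0726, 0.2481]
tool_rot: [1.381, 1.088, -1.383]
ft_force: [-0.9, -0.0, -0.6]
grip_width: 0.007
t 2.8 tip gauge mm [-1.4011 13.7164 66.0513] F gauge [np.float64(-0.9042349034859755), np.float64(-0.2619390732449171), np.float64(-0.5820149808210545)] grip 0.006925023959391882
axes x,y,z in gauge: [-0.0012  1.      0.0007] [-0.0004  0.0007 -1.    ] [-1.     -0.0012  0.0004]
turn [0.0007 0.0004 0.0012] tcp target [0.5625 0.072  0.242 ] shift world [ 1.0819 -0.552  -6.0512] in tool axes now [6.0499 1.1886 0.2802] in final axes [6.0512 1.1815 0.2816]
q [ 0.4315  0.3596 -0.7113  1.8186  0.2659  1.0622 -0.6165]
```

```bash
python3 -m creep '[[1.5,0,0,0,0,0,0],[1.5,0,0,0,0,0,0],[0,0,0,0,0,0,0]]'; python3 -m creep '[[1,0,0,0,0,0,0],[1,0,0,0,0,0,0],[0,0,0,0,0,0,0]]';python3 -m creep '[[0,0,0,0,0,0,0]]'; python3 -c "
from plan import *
show(0,.0135,.060)"
```

```text
time: 3.1
position: [0.5618, 0.0726, 0.2459]
tool_rot: [1.382, 1.087, -1.382]
ft_force: [-0.3, 0.1, 1.0]
grip_width: 0.012
time: 3.4
position: [0.5619, 0.0726, 0.2441]
tool_rot: [1.382, 1.087, -1.382]
ft_force: [-0.8, -0.7, 5.1]
grip_width: 0.002
time: 3.5
position: [0.5619, 0.0726, 0.2441]
tool_rot: [1.382, 1.087, -1.381]
ft_force: [-1.0, 0.3, 4.1]
grip_width: 0.006
t 3.5 tip gauge mm [-0.5984 13.9428 62.144 ] F gauge [np.float64(-1.0364914973920658), np.float64(0.02008850639099849), np.float64(4.080365555102866)] grip 0.005512091135147284
axes x,y,z in gauge: [0.0007 1.     0.0005] [ 0.      0.0005 -1.    ] [-1.      0.0007 -0.    ]
turn [ 0.0005 -0.     -0.0007] tcp target [0.5625 0.072  0.242 ] shift world [ 0.5938 -0.5976 -2.1439] in tool axes now [2.1444 0.7162 0.4412] in final axes [2.1439 0.7179 0.4409]
q [ 0.4292  0.3648 -0.7092  1.8214  0.2709  1.0537 -0.6203]
```

```bash
python3 -m creep '[[1,0,0,0,0,0,0],[1,0,0,0,0,0,0],[0.7,0,0,0,0,0,0],[0,0,0,0,0,0,0],[0,0,0,0,0,0,0]]'; python3 -c "
from plan import *
show(0,.0135,.060)"
```

```text
time: 4.0
position: [0.5619, 0.0726, 0.2418]
tool_rot: [1.382, 1.087, -1.382]
ft_force: [-1.6, -0.6, 7.8]
grip_width: 0.003
t 4.0 tip gauge mm [-0.6014 13.9371 59.7819] F gauge [np.float64(-1.3794631078680681), np.float64(-0.9848715354902629), np.float64(7.762172287113127)] grip 0.0026947055593441968
axes x,y,z in gauge: [0.0006 1.     0.0004] [-0.0002  0.0004 -1.    ] [-1.      0.0006  0.0002]
turn [ 0.0004  0.0002 -0.0006] tcp target [0.5625 0.072  0.242 ] shift world [ 0.5866 -0.6275  0.2181] in tool axes now [-0.2176  0.7179  0.472 ] in final axes [-0.2181  0.718   0.4716]
q [ 0.4278  0.3678 -0.7081  1.8232  0.2736  1.0497 -0.6224]
```

```bash
python3 -m creep '[[0,0,-2,0,0,0,0],[0,0,-3,0,0,0,0],[0,0,-4,0,0,0,0],[0,0,-4,0,0,0,0],[0,0,-4,0,0,0,0]]'; python3 -c "
from plan import *
show(0,.0135,.060)"
```

```text
time: 4.5
position: [0.5659, 0.089, 0.2418]
tool_rot: [1.382, 1.086, -1.382]
ft_force: [-1.6, -1.1, 7.2]
grip_width: 0.006
t 4.5 tip gauge mm [-0.5806 30.6789 59.7579] F gauge [np.float64(-1.344893999628727), np.float64(-1.4360958436000022), np.float64(7.19634402570128)] grip 0.005851993939531498
axes x,y,z in gauge: [0.0006 1.     0.0001] [-0.0008  0.0001 -1.    ] [-1.      0.0006  0.0008]
turn [ 0.0001  0.0008 -0.0006] tcp target [0.5625 0.072  0.242 ] shift world [ -3.413  -16.9878   0.2422] in tool axes now [-0.2288  0.6831 17.314 ] in final axes [-0.2422  0.6852 17.3146]
q [ 0.3973  0.3821 -0.7098  1.8076  0.2841  1.0557 -0.6562]
```

```bash
python3 -m creep '[[0,0,-4,0,0,0,0],[0,0,-5,0,0,0,0],[0,0,-5,0,0,0,0],[0,0,-5,0,0,0,0],[0,0,-4,0,0,0,0]]'
python3 - <<'E'
from plan import *
import cv2
from bench import get_image
cv2.imwrite("pics/side2.png",get_image("side")["img"][:,:,::-1])
a=cv2.imread("pics/side2.png")[180:400,165:415]; cv2.imwrite("pics/s3.png",cv2.resize(a,None,fx=2.7,fy=2.7,interpolation=cv2.INTER_CUBIC))
show(0,.0135,.060)
E
```

```text
time: 5.0
position: [0.5714, 0.1116, 0.2418]
tool_rot: [1.382, 1.086, -1.382]
ft_force: [-1.6, -0.7, 7.6]
grip_width: 0.007
t 5.05 tip gauge mm [-0.5686 54.9846 59.9346] F gauge [np.float64(-0.374515413560775), np.float64(0.19886203442076678), np.float64(7.581835557750665)] grip 0.007276584707723784
axes x,y,z in gauge: [0.0012 1.     0.0011] [ 0.0006  0.0011 -1.    ] [-1.      0.0012 -0.0006]
turn [ 0.0011 -0.0006 -0.0012] tcp target [0.5625 0.072  0.242 ] shift world [ -8.9883 -40.3975   0.0656] in tool axes now [-0.0882  0.7355 41.3788] in final axes [-0.0656  0.7819 41.38  ]
q [ 0.3549  0.4028 -0.7123  1.7841  0.2976  1.0635 -0.7007]
```

View pics/s3.png

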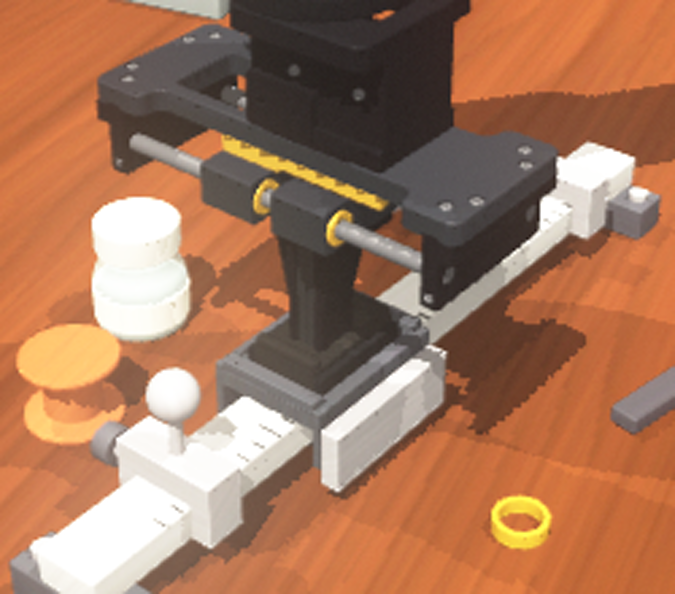

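```bash
python3 - <<'E'
from plan import *
S=lambda u,v,z:at(165+u/2.7-.3,180+v/2.7-.3,z,KS,VS)
for u,v in((218,358),(315,422)): print(loc(S(u,v,.054)))
a=lambda u,v,z:at(165+u/2.8-.3,220+v/2.8-.3,z,KS,VS)
print("before",loc(a(287,220,.054)),loc(a(388,268,.054)))
E
python3 -m creep '[[0,0,-5,0,0,0,0],[0,0,-5,0,0,0,0],[0,0,-5,0,0,0,0],[0,0,-5,0,0,0,0],[0,0,-5,0,0,0,0]]'; python3 -c "
from plan import *
show(0,.0135,.060)"
```

```text
[0.0302 0.0894 0.054 ]
[-0.0318  0.0971  0.054 ]
before [0.0285 0.0516 0.054 ] [-0.028   0.0515  0.054 ]
time: 5.55
position: [0.5772, 0.1358, 0.2418]
tool_rot: [1.382, 1.086, -1.382]
ft_force: [-2.2, -2.0, 7.5]
grip_width: 0.013
t 5.55 tip gauge mm [-0.5328 78.8456 59.8106] F gauge [np.float64(-1.7031086898211873), np.float64(-2.430345286385436), np.float64(7.483410458903252)] grip 0.012958007144283606
axes x,y,z in gauge: [0.0008 1.     0.0002] [-0.0006  0.0002 -1.    ] [-1.      0.0008  0.0006]
turn [ 0.0002  0.0006 -0.0008] tcp target [0.5625 0.072  0.242 ] shift world [-14.7666 -63.7622   0.1894] in tool axes now [-0.1511  0.6572 65.4466] in final axes [-0.1894  0.6707 65.4495]
q [ 0.3101  0.426  -0.712   1.7573  0.3131  1.0743 -0.7465]
```

```bash
python3 -m creep '[[0,0,-4,0,0,0,0],[0,0,-4,0,0,0,0],[0,0,-3,0,0,0,0],[0,0,-2,0,0,0,0]]'; python3 -m creep '[[0,0,-2,0,0,0,0],[0,0,-1,0,0,0,0]]';  python3 -c "
from plan import *
show(0,.0135,.060)"
```

```text
time: 5.95
position: [0.5803, 0.1487, 0.2419]
tool_rot: [1.382, 1.087, -1.381]
ft_force: [-2.1, -0.6, 8.1]
grip_width: 0.002
time: 6.15
position: [0.581, 0.1515, 0.2419]
tool_rot: [1.382, 1.087, -1.381]
ft_force: [-1.9, -0.8, 6.6]
grip_width: 0.008
t 6.15 tip gauge mm [-0.5252 95.1371 59.8926] F gauge [np.float64(-1.658888267174439), np.float64(-1.2579451415494567), np.float64(6.643101952228581)] grip 0.007790227450687989
axes x,y,z in gauge: [0.001  1.     0.0005] [-0.      0.0005 -1.    ] [-1.     0.001  0.   ]
turn [ 0.0005  0.     -0.001 ] tcp target [0.5625 0.072  0.242 ] shift world [-18.5511 -79.5013   0.1074] in tool axes now [-0.1058  0.6611 81.6343] in final axes [-0.1074  0.7007 81.638 ]
q [ 0.2809  0.4415 -0.7119  1.7385  0.3226  1.0809 -0.7747]
```

```bash
python3 -m creep '[[0,0,-1,0,0,0,0],[0,0,-1,0,0,0,0]]'; python3 -m creep '[[0,0,-1,0,0,0,0]]'; python3 -m creep '[[0,0,-1,0,0,0,0]]';  python3 - <<'E'
from plan import *
import cv2
from bench import get_image
cv2.imwrite("pics/side3.png",get_image("side")["img"][:,:,::-1])
a=cv2.imread("pics/side3.png")[270:400,185:335]; cv2.imwrite("pics/s4.png",cv2.resize(a,None,fx=4.5,fy=4.5,interpolation=cv2.INTER_CUBIC))
show(0,.0135,.060)
E
```

```text
time: 6.35
position: [0.5815, 0.1533, 0.2419]
tool_rot: [1.382, 1.086, -1.381]
ft_force: [-2.0, -0.3, 7.7]
grip_width: 0.005
time: 6.45
position: [0.5817, 0.1543, 0.2419]
tool_rot: [1.382, 1.086, -1.381]
ft_force: [-2.3, -0.8, 7.3]
grip_width: 0.004
time: 6.55
position: [0.5819, 0.1552, 0.2419]
tool_rot: [1.382, 1.086, -1.381]
ft_force: [-1.4, -1.3, 7.8]
grip_width: 0.007
t 6.6 tip gauge mm [-0.5116 99.1963 59.9565] F gauge [np.float64(-1.6091635192299845), np.float64(-0.7120256891521473), np.float64(7.590094974092916)] grip 0.01227392299580089
axes x,y,z in gauge: [0.0011 1.     0.0005] [ 0.0001  0.0005 -1.    ] [-1.      0.0011 -0.0001]
turn [ 0.0005 -0.0001 -0.0011] tcp target [0.5625 0.072  0.242 ] shift world [-19.4924 -83.4283   0.0436] in tool axes now [-0.0516  0.6661 85.6726] in final axes [-0.0436  0.711  85.6764]
q [ 0.2736  0.4454 -0.7119  1.7337  0.3249  1.0827 -0.7817]
```

View pics/s4.png

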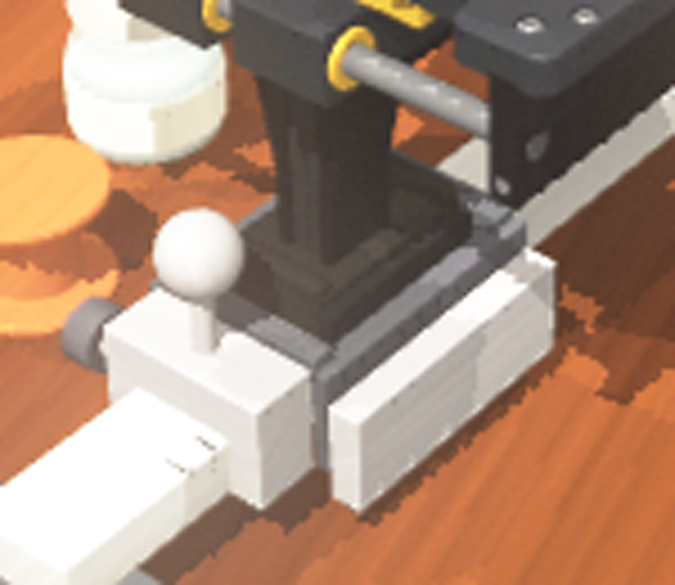

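The slide face is nearly against the pin stop, at crop pixel (315,400). I'll keep going in 1 mm steps until the resistance rises.

```bash
for i in 1 ; do python3 -m creep '[[0,0,-1,0,0,0,0]]'; python3 -m creep '[[0,0,-1,0,0,0,0]]'; python3 -m creep '[[0,0,0,0,0,0,0]]'; done;  python3 -c "
from plan import *
show(0,.0135,.060)"
```

```text
time: 6.7
position: [0.5821, 0.1559, 0.2418]
tool_rot: [1.381, 1.086, -1.382]
ft_force: [-2.3, -1.9, 8.1]
grip_width: 0.008
time: 6.8
position: [0.5823, 0.1561, 0.2416]
tool_rot: [1.38, 1.085, -1.384]
ft_force: [-2.5, -3.5, 7.6]
grip_width: 0.004
time: 6.9
position: [0.5823, 0.1561, 0.2415]
tool_rot: [1.38, 1.085, -1.384]
ft_force: [-2.7, -2.9, 6.9]
grip_width: 0.006
t 6.9 tip gauge mm [-0.5186 99.4102 59.5243] F gauge [np.float64(-1.9026730903112177), np.float64(-3.4323526510333404), np.float64(6.919177136998611)] grip 0.005603183617935953
axes x,y,z in gauge: [ 0.0002  1.     -0.0003] [-0.0026 -0.0003 -1.    ] [-1.      0.0002  0.0026]
turn [-0.0003  0.0026 -0.0002] tcp target [0.5625 0.072  0.242 ] shift world [-19.8068 -84.0755   0.4763] in tool axes now [-0.2528  0.582  86.376 ] in final axes [-0.4763  0.5579 86.3795]
q [ 0.2705  0.4474 -0.7106  1.7318  0.3273  1.0852 -0.785 ]
```

```bash
python3 -m creep '[[0,0,-1,0,0,0,0],[0,0,0,0,0,0,0]]';python3 -m creep '[[0,0,-1,0,0,0,0],[0,0,0,0,0,0,0]]';  python3 -c "
from plan import *
show(0,.0135,.060)"
```

```text
time: 7.1
position: [0.5825, 0.1565, 0.2414]
tool_rot: [1.38, 1.084, -1.385]
ft_force: [-2.5, -3.5, 7.6]
grip_width: 0.004
time: 7.3
position: [0.5829, 0.1574, 0.2414]
tool_rot: [1.38, 1.084, -1.385]
ft_force: [-1.6, -3.9, 6.9]
grip_width: 0.002
t 7.3 tip gauge mm [ -0.22   100.5753  59.4319] F gauge [np.float64(-0.6646071490293214), np.float64(-4.14566315040146), np.float64(6.927780834135156)] grip 0.00207203355235808
axes x,y,z in gauge: [ 0.0004  1.     -0.0008] [-0.0036 -0.0008 -1.    ] [-1.      0.0004  0.0036]
turn [-0.0008  0.0036 -0.0004] tcp target [0.5625 0.072  0.242 ] shift world [-20.3862 -85.3302   0.5693] in tool axes now [-0.2504  0.3637 87.7323] in final axes [-0.5693  0.2905 87.7354]
q [ 0.2672  0.4493 -0.7099  1.7295  0.3292  1.0865 -0.7885]
```

```bash
python3 -m creep '[[-2,0,0,0,0,0,0],[-2,0,0,0,0,0,0],[-3,0,0,0,0,0,0],[-5,0,0,0,0,0,0],[-15,0,0,0,0,0,0]]';python3 -m creep '[[-30,0,5,0,0,0,0],[-40,0,10,0,0,0,0],[-40,0,30,0,0,0,0],[-40,0,45,0,0,0,0],[-30,0,45,0,0,0,0]]';python3 -m creep '[[0,0,45,0,0,0,0],[0,0,45,0,0,0,0],[0,0,45,0,0,0,0],[0,0,45,0,0,0,0],[0,0,0,0,0,0,0]]';  python3 - <<'E'
from plan import *
import cv2
from bench import get_image
for n in("side","top"):
    cv2.imwrite(f"pics/{n}4.png",get_image(n)["img"][:,:,::-1])
a=cv2.imread("pics/side4.png")[230:430,165:415]; cv2.imwrite("pics/s5.png",cv2.resize(a,None,fx=2.8,fy=2.8,interpolation=cv2.INTER_CUBIC))
a=cv2.imread("pics/top4.png")[180:290,140:300]; cv2.imwrite("pics/t5.png",cv2.resize(a,None,fx=5,fy=5,interpolation=cv2.INTER_CUBIC))
show(0,.0135,.060)
E
```

```text
time: 7.8
position: [0.5818, 0.1591, 0.2669]
tool_rot: [1.379, 1.09, -1.384]
ft_force: [0.7, 0.3, -0.1]
grip_width: 0.004
time: 8.3
position: [0.5529, 0.0392, 0.4421]
tool_rot: [1.382, 1.088, -1.377]
ft_force: [1.0, 0.2, -0.3]
grip_width: 0.004
time: 8.8
position: [0.5092, -0.1436, 0.4395]
tool_rot: [1.387, 1.079, -1.392]
ft_force: [-0.2, -0.1, 0.8]
grip_width: 0.005
t 8.9 tip gauge mm [  -0.7421 -201.7029  257.6902] F gauge [np.float64(0.38259809298592734), np.float64(1.803864051092054), np.float64(-0.5607116770620558)] grip 0.006726096870247691
axes x,y,z in gauge: [ 0.0008  1.     -0.0017] [ 0.0005 -0.0017 -1.    ] [-1.      0.0008 -0.0005]
turn [-0.0017 -0.0005 -0.0008] tcp target [0.5625 0.072  0.242 ] shift world [  51.5784  209.011  -197.6901] in tool axes now [ 197.7919    0.3567 -215.1873] in final axes [ 197.6901    0.886  -215.2897]
q [ 0.7743  0.0789 -0.5902  1.6801  0.0441  1.3952 -0.0617]
```

View pics/s5.png

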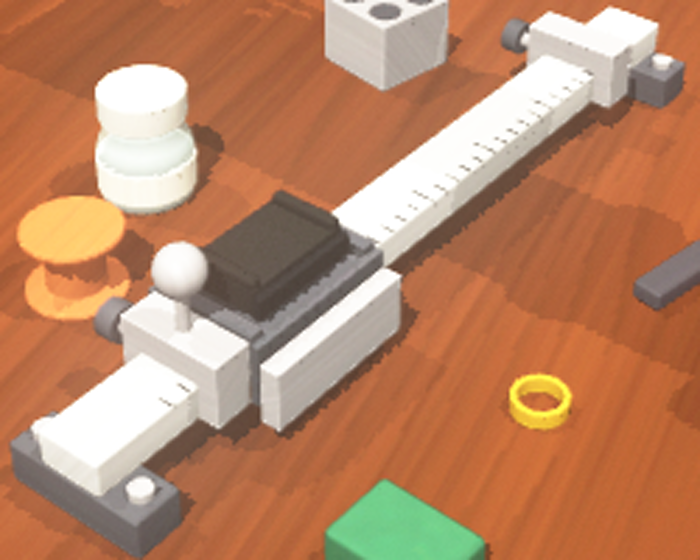

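View pics/t5.png

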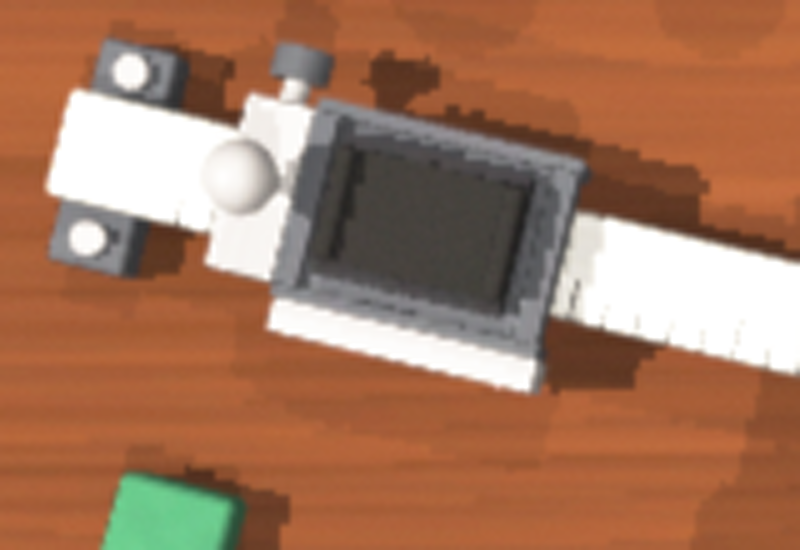

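View pics/top4.png

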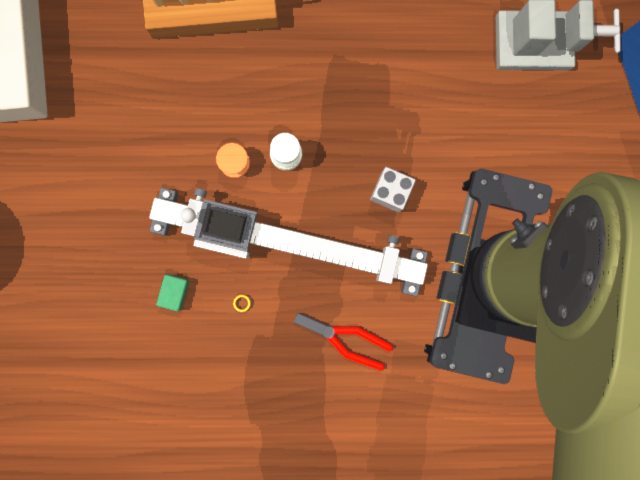

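The slide now sits flush against the pin stop with no visible gap: the faces meet at (318,105)–(275,290) in the top crop. The pad is up again, the stop hasn't moved, every loose object is where it was, and the arm is clear.

```bash
python3 -c "
from bench import ctrl
print(ctrl.close_job())"
```

```text
the job is handed in; nothing more can be done
None
```

The slide now rests against the pin stop with its pad back up, and I handed the job in at about 9 s of the 32 s allowed.

- **What I did:** With the fingers closed, I pressed the thumb pad down about 4 mm (about 7–8 N). Keeping it pressed, I pushed the slide about 85 mm along the bar. At the stop, the sideways force rose from 1–2 N to about 4 N and the slide stopped following. I then lifted straight up and moved the arm clear.
- **Last checks:** The final pictures show the slide's end flush against the pin stop with no visible gap. The stops and all the loose objects are in their original places, and nothing is touching the robot. No check failed or disagreed.
- **Limits of the checks:** The contact with the stop rests on that force rise and the pictures, because I did not push on until the fingertips reached the pad's ridge. The pictures are good to about 2 mm.

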